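# Set the step attenuator to the third click and confirm it

### The arm

A 6-joint arm with a two-finger parallel gripper is mounted at the origin on the work surface; the furniture and walls round the work are solid. World frame = base frame: x ahead of the robot, y to its left, z up, the work surface at z = 0. Lengths are in m, angles in degrees, forces in N, time in s.
With the tool pointing down it reaches from about 0.275 to 0.85 m from the base axis. Payload 5.2 kg.
Tool frame: the origin (TCP) lies midway between the tips of the shut fingers; the grasp point (between the pads) lies 19 mm behind it; x points along the fingers, y is the direction in which the jaws open and shut, and the axes are right-handed (so a half turn about x gives the same grasp; the last joint's range is limited). The gripper opens to 85 mm and grips with 20 to 120 N. Pads are 22 mm wide; open, the fingers measure 114 mm over their backs; the gripper's body (76 mm by 85 mm) begins 54 mm behind the grasp point. The pads swing forward as they close: fully open they stand 13 mm farther back than shut.
Start: joints at [-83.698, 14.817, 87.949, -0, 77.235, -11.62], TCP at [0.169, -0.523, 0.231] pointing down, gripper open.
Joint ranges: [-179.93, 179.93], [-52.35, 119.4], [10.71, 147.94], [-69.91, 249.91], [12.55, 155.21], [-178.61, 178.61]. Speed limits (degrees/s): [147.25, 147.25, 180, 180, 180, 180].

### API

Orientations are given as [roll, pitch, yaw] about the fixed x, y, z axes, in that order (R = Rz(yaw) Ry(pitch) Rx(roll)).
In Python, from cell import status, get_image, ticket gives the robot as it stands.
- The arm moves only by the tool apply_moves, never from a script. Its argument "steps" is a list of rows, each a list of 4 numbers: the shift along the tool's x, y, z in cm, then the turn about the tool's x in degrees. A call has exactly 5 rows; each row shifts and turns the commanded pose from where the row before left it, along the tool's axes as they then stand; what a row does not reach is not made up. A row lasts 1/10 s, in which the tool goes at most 50 mm and 8.59 degrees, less where a joint would pass 70% of its speed; a pose out of reach is approached as far as the arm can. A call with a gripper value outside its range is refused whole. "fingers" is the finger opening in cm, from 0 to 8.54, set as the call begins (left out, the last holds). The fingers move at their own pace and stop on an object; "grip_force" is the grip in N (left out, the last holds). Time passes only in rows, so rows that do not move let the fingers close, or fill a call up. It gives the time, the measured TCP pose, the force and the opening at its end, in the units of the state.
- status.state(): the state, without advancing time (a new reading comes with each control period).
- get_image(name): name is "scene" or "top" or "wrist"; returns a dict with "color" (420x560x3 uint8, red, green, blue), "z_map" (420x560 float32, m along the optical axis (not along the pixel's ray), 0 where there is no reading), "fx", "fy", "cx", "cy" (pixels), "R" (3x3) and "t" (3): a world point X has camera coordinates R X + t; the wrist camera has in their place "hand_eye" (4x4, takes a point from camera to tool coordinates, whose origin is the TCP and whose axes are the tool frame's). Camera axes: x right, y down, z forward; pixel columns grow to the right and rows downward; lengths in m; the calibration is good to about 2 mm. A picture is of the moment at which its call begins: read the wrist's pose just before it.
- ticket.job_done(): hands the job in, once; it reports no verdict.
The state is a dict: "clock": time; "joint_pos": joint angles; "dq": joint speeds; "joint_torque": joint torques, N m; "eef_pos": TCP position; "tcp_rot": TCP orientation; "wrist_force": force on the tool from outside, world axes, zero at the start; "ft_torque": the same for the moment, N m; "width": opening from 0.0 (shut) to 1.0 (fully open).
Only numpy, scipy, OpenCV 4.12 (cv2) and the standard library are available. Lean on these libraries where they do the work, as an engineer would, in place of code of your own. Each camera call takes 0.05 s, during which the arm holds its last target.

### The job

On the grey step attenuator, push the red lever with a fingertip from its free end through the clicks and stop at the third one, without going over into the fourth; then, with the lever resting there, press the green button on the same box right down and let it come back out. Do not pinch the lever, do not lift, shove or tip the box, and leave everything else on the bench alone.

Things in the scene. Friction and masses are not known exactly. Their poses are not given: they have to be found in the camera images.
- attenuator: the attenuator: loose grey box on rubber feet, about 3 kg, 110 mm (its x) by 240 mm (its y) by 50 mm high; origin at the centre of its underside, z up. On its flat top a red lever slides along y, its detents towards +y; green button near the +y end; a black plate with five pairs of white lines, one pair per detent, level with the lever's middle when it sits there. Two brass sockets on the +x side
- gain_lever (a joint): travel in m to the box's +y, 0 (stop) to 0.098 (stop). Starts at 0 to 0.012 and runs freely (under 1 N) to 0.015. Detents at 0.030, 0.046, 0.062 (third), 0.078, 0.094; ridges half-way between and one at 0.022. Pushing over a ridge takes about 5 to 6 N; past it the resistance drops and the lever clicks into the detent by itself, with about 2 mm of play either way
- lever_mid (a point): middle of the red lever, a flat upright bar 44 mm wide (along the box's x), 18 mm thick (along its y; 9 mm to either side of this point). This point is 18 mm above the box's top; the lever rises from 2 mm to 37 mm above the top. It cannot turn. Its two broad upright faces look to the box's -y (pushed to move it towards the detents) and +y
- confirm (a joint): travel of the green button in m: 0 out, 0.006 fully down; sprung, fully down takes about 5 N, and it comes back out when released
- confirm_top (a point): centre of the top of the round green button (28 mm across, in a black housing), on the box's mid line, 85 mm from the box's centre towards +y. About 73 mm above the bench; it stands 11 mm out of its collar and is pressed straight down
- glue_bottle: bystander: white squeeze bottle with a red nozzle, 40 mm across, 128 mm tall; loose, origin under its middle
- flux_bottle: bystander: yellow squeeze bottle with an orange nozzle, 38 mm across, 99 mm tall; loose, origin under its middle
- screw_dish: bystander: round light-coloured dish of screws, 66 mm across, 18 mm tall; loose, origin under its middle
- tape_red: bystander: roll of red tape lying flat, 64 mm across, 18 mm tall; loose, origin under its middle
- cutters: bystander: cutters with orange grips lying flat, 43x121x10 mm; loose, origin under its middle
- screwdriver_red: bystander: screwdriver with a red handle lying flat, 165 mm long, 21 mm thick; loose, origin under its middle

How it is judged (in metres and radians):
On the way, in this order (a step that is already met when the one before it is completed fails the run):
1. the lever rests in the third detent (within 4 mm), the button still out (value of joint gain_lever between 0.058 and 0.066 m and value of joint confirm below 0.002 m), for 0.3 s.
2. the green button is pressed down at least 4.5 mm with the lever in the third detent (value of joint gain_lever between 0.058 and 0.066 m and value of joint confirm above 0.0045 m), for 0.03 s.
At the end, for the whole second after the job is handed in: The lever is in the third detent (0.058 to 0.066 m), the button is back out (under 1.5 mm), the box stands level and at rest within 25 mm of where it started, and every bystander is within 15 mm of where it was (value of joint gain_lever between 0.058 and 0.066 m and value of joint confirm below 0.0015 m and linear speed of attenuator below 0.01 m/s and distance of attenuator from where it was at the start of the episode below 0.025 m and angle between attenuator's own z axis and vertical below 0.05 rad and distance of each of glue_bottle, flux_bottle, screw_dish, tape_red, cutters, screwdriver_red from where it was at the start of the episode below 0.015 m); the robot touches nothing.
It fails at once if the lever goes over the ridge past the third detent (value of joint gain_lever above 0.0715 m).
It fails at once if the button is pressed while the lever is not in the third detent (value of joint confirm above 0.003 m and not (value of joint gain_lever between 0.058 and 0.066 m)).
It fails at once if the lever is pinched: its two opposite faces are squeezed by the fingers at once (contact force between the fingers and gain_lever_c2 above 1.5 N and contact force between the fingers and gain_lever_c3 above 1.5 N).
It fails at once if the box is lifted, tipped or shoved (height (world z) of attenuator above 0.006 m or angle between attenuator's own z axis and vertical above 0.08 rad or distance of attenuator from where it was at the start of the episode above 0.03 m).
It fails at once if a bystander is moved (distance of any of glue_bottle, flux_bottle, screw_dish, tape_red, cutters, screwdriver_red from where it was at the start of the episode above 0.02 m).
It also fails if it takes over 72 s, if anything falls off the work surface, if the arm or the gripper's body presses on something with over 40 N, if the wrist force passes 120 N, or if a joint passes its speed limit or range.

## Working session

There is one attempt and no reset: what is moved stays moved. The work goes in short steps, Python scripts to look and compute and a tool call to move; the robot and the scene stay as the last step left them, time stands still between calls to the robot, and variables do not carry over. Pictures are saved under pics/ and viewed, and the job is handed in when it is done.

Besides the shell and the picture viewer there is one more tool, called after "Call:" as name([rows], argument=value, ...), one row to a line, values as JSON. apply_moves: Moves the arm, as the interface text tells. Its arguments: {"type":"object","properties":{"steps":{"type":"array","items":{"type":"array","items":{"type":"number"}}},"fingers":{"type":"number"},"grip_force":{"type":"number"}},"required":["steps"]}

```bash
mkdir -p pics; ls; cat > h.py <<'E'
import numpy as np, cv2, pickle
from cell import status, get_image, ticket
def grab(name, tag):
    s=status.state(); im=get_image(name)
    im['state']=s
    pickle.dump(im,open(f'{tag}.pkl','wb'))
    cv2.imwrite(f'pics/{tag}.png',cv2.cvtColor(im['color'],cv2.COLOR_RGB2BGR))
    return im
def load(tag): return pickle.load(open(f'{tag}.pkl','rb'))
E
python3 - <<'E'
from h import *
print(status.state())
for n in ['scene','top','wrist']:
    im=grab(n,n+'0'); print(n,im['fx'],im['cx'],im['cy'],im.get('R'),im.get('t'),im.get('hand_eye'))
E
```

```text
pics
{'clock': 0.0, 'joint_pos': array([-8.36968230e+01,  1.48603649e+01,  8.80108588e+01,  1.40318884e-03,
        7.72331870e+01, -1.16214815e+01]), 'dq': array([-0.05971723,  0.01440064,  0.00295988,  0.00147458,  0.06747491,
        0.04106553]), 'joint_torque': array([ 1.39033695e-03, -4.46021426e+01, -2.90572107e+01,  1.10288943e-05,
        1.17153625e-02,  5.35436953e-06]), 'eef_pos': array([ 0.16922698, -0.52277826,  0.23046582]), 'tcp_rot': array([-102.37209673,   89.89558036,   95.55225045]), 'wrist_force': array([0.23923934, 0.14414601, 0.15368901]), 'ft_torque': array([-0.03322655, -0.00977124,  0.02660709]), 'width': 0.9991410936519831}
scene 471.0955724330711 279.5030116253593 213.7690156662829 [[ 0.93840733 -0.34459715 -0.02538667]
 [-0.18525803 -0.43975283 -0.87880425]
 [ 0.29166958  0.82937944 -0.47650667]] [-0.56115207  0.21184105  0.81528722] None
top 393.19335258057674 279.91693995194345 208.2224814305609 [[ 0.02194918 -0.99962031 -0.01665716]
 [-0.99897662 -0.0212699  -0.03991625]
 [ 0.0395468   0.01751625 -0.99906418]] [0.08264402 0.62336247 1.09868401] None
wrist 375.48576810802234 280.1708599657639 213.4024306162768 None None [[ 3.58645255e-04 -2.77109646e-01  9.60838236e-01 -1.42736254e-01]
 [ 9.99999919e-01  2.76434436e-04 -2.93538044e-04  8.78951396e-04]
 [-1.84266553e-04  9.60838263e-01  2.77109723e-01 -7.07498022e-02]
 [ 0.00000000e+00  0.00000000e+00  0.00000000e+00  1.00000000e+00]]
```

View pics/scene0.png

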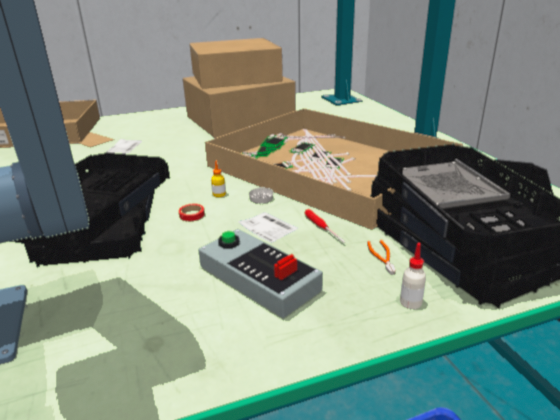

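View pics/top0.png

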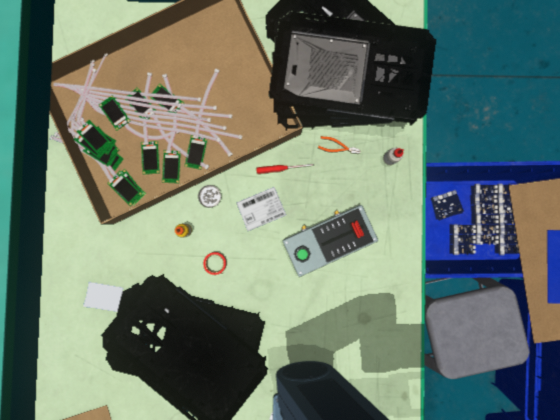

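View pics/wrist0.png

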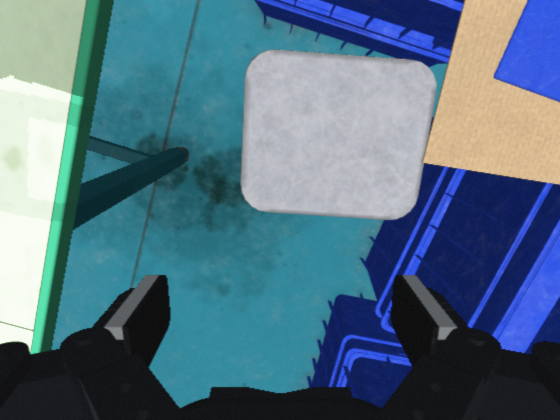

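```bash
cat >> h.py <<'E'
def ray(im,u,v):
    d=np.array([(u-im['cx'])/im['fx'],(v-im['cy'])/im['fy'],1.0])
    if 'R' in im and im['R'] is not None:
        R=np.array(im['R']);t=np.array(im['t']); return -R.T@t, R.T@d
    from scipy.spatial.transform import Rotation as Ro
    s=im['state']; Rt=Ro.from_euler('xyz',s['tcp_rot'],degrees=True).as_matrix()
    H=np.array(im['hand_eye']); return Rt@H[:3,3]+s['eef_pos'], Rt@H[:3,:3]@d
def onz(im,u,v,z):
    c,d=ray(im,u,v); return c+d*(z-c[2])/d[2]
def tri(rays):
    A=np.zeros((3,3));b=np.zeros(3)
    for c,d in rays:
        d=d/np.linalg.norm(d);P=np.eye(3)-np.outer(d,d);A+=P;b+=P@c
    p=np.linalg.solve(A,b)
    return p,[np.linalg.norm((np.eye(3)-np.outer(d,d)/(d@d))@(p-c)) for c,d in rays]
def blobs(im,lo,hi,amin=30):
    hsv=cv2.cvtColor(im['color'],cv2.COLOR_RGB2HSV)
    m=cv2.inRange(hsv,np.array(lo),np.array(hi))
    n,l,st,ce=cv2.connectedComponentsWithStats(m)
    return [(st[i],ce[i],l==i) for i in range(1,n) if st[i][4]>=amin]
E
python3 - <<'E'
from h import *
for t in ['scene0','top0']:
    im=load(t)
    print(t,'green',[(s.tolist(),c.round(1).tolist()) for s,c,_ in blobs(im,(50,150,60),(70,255,255)) ])
    print('red',[(s.tolist(),c.round(1).tolist()) for s,c,_ in blobs(im,(0,180,120),(5,255,255)) ])
for t,(x0,y0,w,h,k) in {'scene0':(190,220,140,100,5.7),'top0':(275,195,110,90,7)}.items():
    c=load(t)['color'][y0:y0+h,x0:x0+w]
    cv2.imwrite(f'pics/{t}_crop.png',cv2.cvtColor(cv2.resize(c,None,fx=k,fy=k,interpolation=cv2.INTER_CUBIC)[:600,:800],cv2.COLOR_RGB2BGR))
E
```

```text
scene0 green [([261, 141, 23, 9, 66], [271.6, 144.9]), ([222, 232, 13, 11, 87], [227.9, 237.7])]
red [([180, 208, 23, 12, 65], [191.1, 214.7]), ([306, 210, 20, 17, 52], [315.2, 216.8]), ([274, 255, 22, 24, 355], [284.8, 266.1])]
top0 green [([102, 98, 13, 9, 41], [107.1, 101.0]), ([80, 121, 42, 49, 486], [104.3, 148.8]), ([188, 163, 11, 5, 31], [192.9, 165.2]), ([145, 170, 11, 3, 31], [150.3, 171.0]), ([124, 177, 18, 26, 95], [134.6, 192.4]), ([165, 178, 13, 4, 33], [170.4, 179.8])]
red [([395, 149, 8, 8, 37], [397.8, 152.7]), ([257, 166, 30, 7, 141], [270.7, 168.7]), ([352, 221, 12, 17, 103], [357.1, 229.0]), ([206, 253, 20, 16, 37], [219.0, 257.7])]
```

View pics/top0_crop.png

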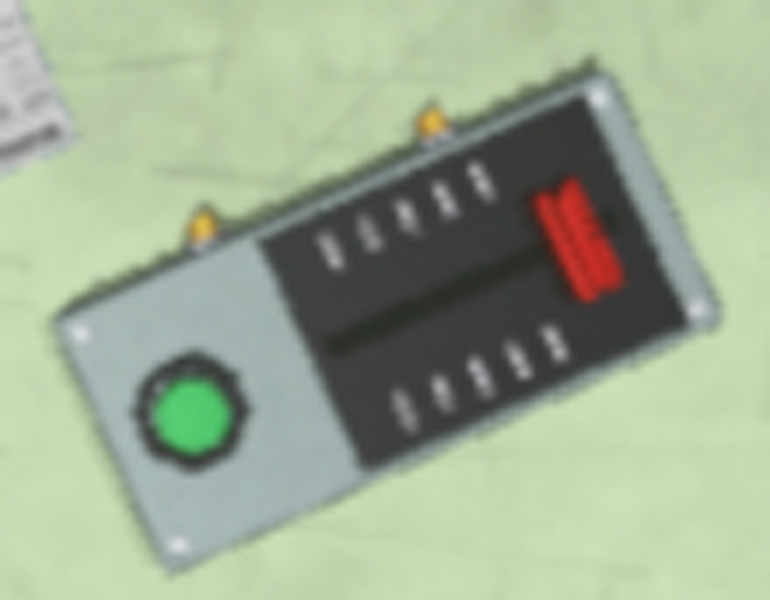

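View pics/scene0_crop.png

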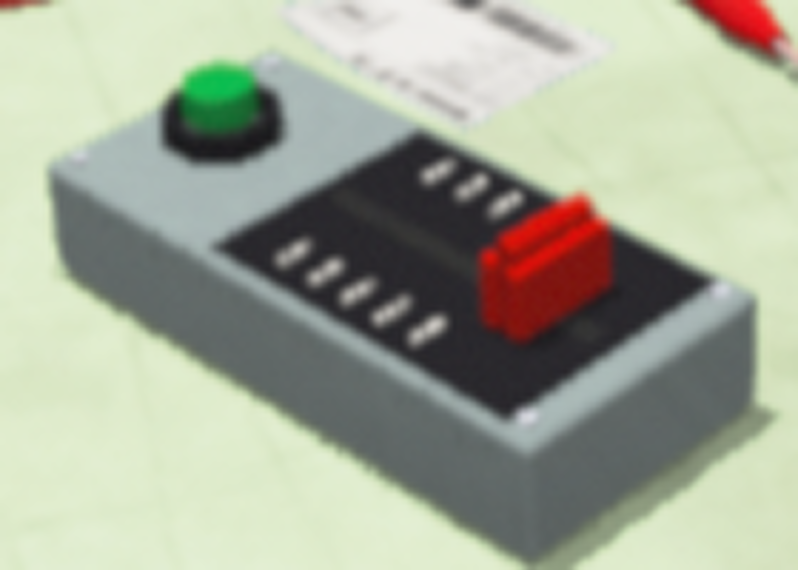

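```bash
python3 - <<'E'
from h import *
T=load('top0');S=load('scene0')
def tp(x,y): return (275+(x+.5)/7-.5,195+(y+.5)/7-.5)
def sp(x,y): return (190+(x+.5)/5.7-.5,220+(y+.5)/5.7-.5)
up=[(332,250),(370,233),(407,217),(446,200),(482,181)]
lo=[(404,410),(443,393),(481,376),(518,360),(556,344)]
P=[];Q=[]
for a,b in zip(up,lo):
    p=onz(T,*tp(*a),.05);q=onz(T,*tp(*b),.05);P.append(p);Q.append(q);print(p.round(4),q.round(4),((p+q)/2).round(4))
slo=[(294,253),(326,272),(357,292),(391,311),(428,330)]
for a,b in zip(lo,slo): print('tri lo',tri([ray(T,*tp(*a)),ray(S,*sp(*b))]))
M=np.array([(p+q)/2 for p,q in zip(P,Q)])
d=(M[0]-M[4]);print('len',np.linalg.norm(d),'yaw of box y',np.degrees(np.arctan2(d[1],d[0])))
w=np.mean(np.array(P)-np.array(Q),0);print('x dir',np.degrees(np.arctan2(w[1],w[0])),np.linalg.norm(w))
print('button',tri([ray(T,*tp(193,414)),ray(S,*sp(222,82))]),onz(T,*tp(193,414),.073))
for nm,c in dict(L=(62,318),B=(172,572),R=(718,318),U=(597,72)).items(): print(nm,onz(T,*tp(*c),.05).round(4))
print('lever',onz(T,*tp(580,241),.087))
for n,(u,v) in dict(glue=(397,156),flux=(182,230),dish=(209,196),tape=(215,263),cut=(340,145),scr=(285,168)).items(): print(n,onz(T,u,v,.02).round(3))
E
```

```text
[ 0.5623 -0.0204  0.05  ] [ 0.501  -0.0494  0.05  ] [ 0.5316 -0.0349  0.05  ]
[ 0.5692 -0.0351  0.05  ] [ 0.5079 -0.0644  0.05  ] [ 0.5386 -0.0497  0.05  ]
[ 0.5758 -0.0493  0.05  ] [ 0.5148 -0.079   0.05  ] [ 0.5453 -0.0642  0.05  ]
[ 0.5827 -0.0644  0.05  ] [ 0.5213 -0.0932  0.05  ] [ 0.552  -0.0788  0.05  ]
[ 0.5904 -0.0782  0.05  ] [ 0.5278 -0.1078  0.05  ] [ 0.5591 -0.093   0.05  ]
tri lo (array([ 0.50218665, -0.0495678 ,  0.0512591 ]), [np.float64(0.0011814657046220732), np.float64(0.001181465704622101)])
tri lo (array([ 0.50899348, -0.06449027,  0.0514279 ]), [np.float64(0.0010650736861878643), np.float64(0.0010650736861878309)])
tri lo (array([ 0.51554302, -0.07901443,  0.05120333]), [np.float64(0.0007160146630836847), np.float64(0.0007160146630835288)])
tri lo (array([ 0.5223124 , -0.09328333,  0.05128819]), [np.float64(0.0009857027916696911), np.float64(0.000985702791669654)])
tri lo (array([ 0.52938828, -0.10796884,  0.05171801]), [np.float64(0.0015524458459507306), np.float64(0.0015524458459509575)])
len 0.06425845668527905 yaw of box y 115.31960971184125
x dir 25.449575971998957 0.06814655514599102
button (array([0.50054028, 0.03290661, 0.07247766]), [np.float64(0.0013956471610931775), np.float64(0.0013956471610932339)]) [0.49922248 0.0332669  0.073     ]
L [0.5335 0.084  0.05  ]
B [0.4363 0.0392 0.05  ]
R [ 0.5393 -0.1703  0.05  ]
U [ 0.6338 -0.1222  0.05  ]
lever [ 0.56825784 -0.10987779  0.087     ]
glue [ 0.775 -0.23   0.02 ]
flux [0.554 0.37  0.02 ]
dish [0.651 0.297 0.02 ]
tape [0.464 0.275 0.02 ]
cut [ 0.803 -0.07   0.02 ]
scr [0.735 0.084 0.02 ]
```

```bash
cat >> h.py <<'E'
from scipy.spatial.transform import Rotation as Ro
def pose():
    s=status.state(); return s['eef_pos'],Ro.from_euler('xyz',s['tcp_rot'],degrees=True).as_matrix(),s
def delta(target):
    p,R,s=pose(); return (R.T@(np.array(target)-p)*100)
E
python3 - <<'E'
from h import *
p,R,s=pose(); print(p,R.round(3))
for a in (0,): print(np.degrees(np.arctan2(R[1,1],R[0,1])),np.degrees(np.arctan2(R[1,2],R[0,2])))
E
```

```text
[ 0.16923654 -0.52290214  0.23066455] [[-0.     0.308 -0.951]
 [ 0.001 -0.951 -0.308]
 [-1.    -0.001 -0.   ]]
-72.07874663893693 -162.0787735320082
```

```bash
cat >> h.py <<'E'
def rows(target, heading_z=None, n=15):
    """rows from the measured pose to target; heading_z in deg of tool z"""
    p,R,s=pose(); h=np.degrees(np.arctan2(R[1,2],R[0,2]))
    dh=0 if heading_z is None else (heading_z-h+180)%360-180
    d=(np.array(target)-p)/n; t=dh/n; out=[]
    for i in range(n):
        hh=np.radians(h+t*i); z=np.array([np.cos(hh),np.sin(hh),0]); x=np.array([0,0,-1.]); y=np.cross(z,x)
        out.append([round(float(v),2) for v in (100*d@x,100*d@y,100*d@z,-t)])
    for i in range(0,n,5): print(out[i:i+5])
E
python3 -c "
from h import *
rows((.58,-.14,.23),-64.6,15)"
```

```text
[[0.0, -1.59, -3.39, -6.5], [0.0, -1.19, -3.55, -6.5], [0.0, -0.78, -3.66, -6.5], [0.0, -0.36, -3.73, -6.5], [0.0, 0.06, -3.74, -6.5]]
[[0.0, 0.48, -3.71, -6.5], [0.0, 0.9, -3.63, -6.5], [0.0, 1.31, -3.51, -6.5], [0.0, 1.69, -3.34, -6.5], [0.0, 2.06, -3.12, -6.5]]
[[0.0, 2.4, -2.87, -6.5], [0.0, 2.71, -2.58, -6.5], [0.0, 2.99, -2.26, -6.5], [0.0, 3.22, -1.9, -6.5], [0.0, 3.42, -1.53, -6.5]]
```

Call:
apply_moves([
  [0.0,-1.6,-3.4,-6.5],
  [0.0,-1.2,-3.5,-6.5],
  [0.0,-0.8,-3.7,-6.5],
  [0.0,-0.4,-3.7,-6.5],
  [0.0,0.1,-3.7,-6.5],
], fingers=0, grip_force=40)

```text
clock: 0.65
eef_pos: [0.3063, -0.3944, 0.2311]
tcp_rot: [-120.5, 90.0, 110.2]
wrist_force: [1.0, -0.1, -0.1]
width: 0.139
```

Call:
apply_moves([
  [0.0,0.5,-3.7,-6.5],
  [0.0,0.9,-3.6,-6.5],
  [0.0,1.3,-3.5,-6.5],
  [0.0,1.7,-3.3,-6.5],
  [0.0,2.1,-3.1,-6.5],
])

```text
clock: 1.15
eef_pos: [0.4433, -0.268, 0.2311]
tcp_rot: [-119.9, 90.0, 143.3]
wrist_force: [0.0, -1.5, 0.9]
width: -0.0
```

Call:
apply_moves([
  [0.0,2.4,-2.9,-6.5],
  [0.0,2.7,-2.6,-6.5],
  [0.0,3.0,-2.3,-6.5],
  [0.0,3.2,-1.9,-6.5],
  [0.0,3.4,-1.5,-6.5],
])

```text
clock: 1.65
eef_pos: [0.5798, -0.1398, 0.231]
tcp_rot: [-135.9, 90.0, 159.8]
wrist_force: [0.0, 0.5, 0.3]
width: -0.0
```

Call:
apply_moves([
  [0,0,0,0],
  [0,0,0,0],
  [0,0,0,0],
  [0,0,0,0],
  [0,0,0,0],
])

```text
clock: 2.15
eef_pos: [0.5784, -0.1421, 0.2315]
tcp_rot: [-21.3, 90.0, -86.0]
wrist_force: [-0.4, 0.2, -1.5]
width: 0.003
```

```bash
python3 - <<'E'
from h import *
im=grab('wrist','w1');p,R,s=pose();print(p,R.round(3),s['wrist_force'],s['width'],s['clock'])
E
```

```text
[ 0.57850806 -0.14198983  0.23151165] [[ 0.     0.904  0.428]
 [-0.     0.428 -0.904]
 [-1.     0.     0.   ]] [-0.03942464 -0.47160298 -0.30124774] -0.0026153997967634296 2.2
```

View pics/w1.png

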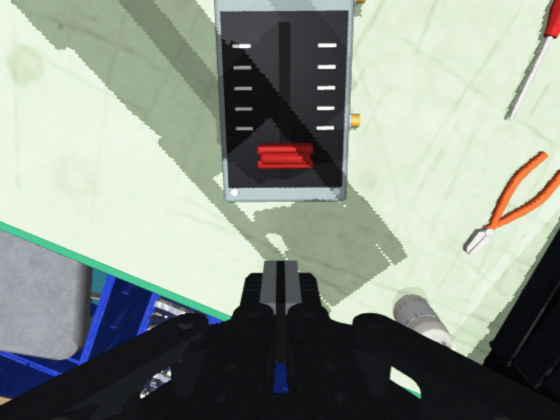

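```bash
python3 - <<'E'
from h import *
im=load('w1')
c=im['color'][20:205,210:360]
cv2.imwrite('pics/w1c.png',cv2.cvtColor(cv2.resize(c,None,fx=3.2*1.0,fy=3.2,interpolation=cv2.INTER_CUBIC),cv2.COLOR_RGB2BGR))
g=[b for b in blobs(im,(0,0,150),(180,60,255),15) if 225<b[1][0]<345 and 35<b[1][1]<135 and b[0][4]<150]
g.sort(key=lambda b:(b[1][0]>285,b[1][1]))
P=[onz(im,*b[1],.05) for b in g]
T=load('top0')
for b,p in zip(g,P): print(b[1].round(1),b[0].tolist(),p.round(4))
P=np.array(P)
if len(P)==10:
    M=(P[:5]+P[5:])/2; d=M[0]-M[4]; print(M.round(4),np.linalg.norm(d),np.degrees(np.arctan2(d[1],d[0])))
    w=(P[5:]-P[:5]).mean(0);print('x',np.degrees(np.arctan2(w[1],w[0])))
for b in blobs(im,(0,180,60),(6,255,255)): print('red',b[0],b[1])
E
```

```text
[241.9  45.7] [233, 44, 18, 4, 65] [ 0.502 -0.051  0.05 ]
[326.6  44.5] [318, 43, 19, 4, 71] [ 0.5626 -0.0215  0.05  ]
[326.4  66.5] [318, 65, 18, 4, 71] [ 0.5699 -0.0361  0.05  ]
[325.6  87.5] [317, 86, 18, 4, 69] [ 0.5767 -0.0506  0.05  ]
[325.  107.5] [317, 106, 17, 4, 66] [ 0.5835 -0.0649  0.05  ]
[325.  127.5] [317, 126, 17, 4, 66] [ 0.5909 -0.0793  0.05  ]
red [544   0  16  37 316] [553.87025316  19.75949367]
red [ 257  143   56   26 1350] [284.86518519 155.45481481]
```

View pics/w1c.png

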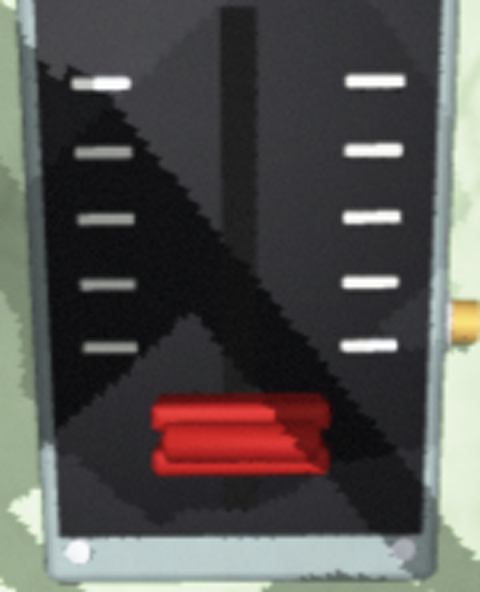

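```bash
cat >> h.py <<'E'
BX=np.array([np.cos(np.radians(25.4)),np.sin(np.radians(25.4)),0]); BY=np.array([-BX[1],BX[0],0])
D3=np.array([.5460,-.0647,.05])   # third detent middle
def bc(p): p=np.array(p)-D3; return np.array([p@BX,p@BY,p[2]+.05])
E
python3 - <<'E'
from h import *
im=load('w1');T=load('top0');S=load('scene0')
print('3rd W',bc((onz(im,243.5,88,.05)+onz(im,325.6,87.5,.05))/2))
for v in (142.5,153.5,163.5,168.5):
  for z in (.087,.052): print(v,z,bc(onz(im,284.5,v,z)).round(4))
print('x ends',bc(onz(im,257,156,.087)),bc(onz(im,313,156,.087)))
# top view lever
print('T button',bc(onz(T,302.2,253.7,.073)), 'lever mid T',bc(onz(T,357.4,229,.087)))
p,R,s=pose();print('tcp',bc(p))
E
```

```text
3rd W [ 0.00011472 -0.00063164  0.05      ]
142.5 0.087 [-0.0003 -0.0414  0.087 ]
142.5 0.052 [ 0.0001 -0.0447  0.052 ]
153.5 0.087 [-0.0003 -0.0497  0.087 ]
153.5 0.052 [ 0.0002 -0.054   0.052 ]
163.5 0.087 [-0.0002 -0.0573  0.087 ]
163.5 0.052 [ 0.0002 -0.0626  0.052 ]
168.5 0.087 [-0.0002 -0.0612  0.087 ]
168.5 0.052 [ 0.0002 -0.0669  0.052 ]
x ends [-0.02122172 -0.05154373  0.087     ] [ 0.02147707 -0.05160493  0.087     ]
T button [-0.00026178  0.10840722  0.073     ] lever mid T [ 0.00075852 -0.05028962  0.087     ]
tcp [-0.00378665 -0.08376248  0.23151165]
```

Call:
apply_moves([
  [2.7,0.38,-0.1,0],
  [3,0,0,0],
  [3,0,0,0],
  [3,0,0,0],
  [1.7,0,0,0],
])

```text
clock: 2.7
eef_pos: [0.5804, -0.1386, 0.0949]
tcp_rot: [-138.9, 89.8, 156.5]
wrist_force: [0.2, 0.0, -0.5]
width: 0.0
```

Call:
apply_moves([
  [0,0,0,0],
  [0,0,0,0],
  [0,0,0,0],
  [0,0,0,0],
  [0,0,0,0],
])

```text
clock: 3.2
eef_pos: [0.5826, -0.1389, 0.0985]
tcp_rot: [41.0, 89.9, -23.6]
wrist_force: [1.1, -0.4, -0.4]
width: -0.005
```

```bash
python3 - <<'E'
from h import *
im=grab('wrist','w2');grab('scene','s2');p,R,s=pose();print(bc(p),R.round(3),s['wrist_force'],s['width'],s['clock'])
E
```

```text
[ 0.00107592 -0.08242814  0.09801501] [[ 0.001  0.903  0.429]
 [-0.     0.429 -0.903]
 [-1.     0.001  0.001]] [-0.08151047  0.77010093 -0.57503351] 0.004838134163554797 3.3
```

View pics/w2.png

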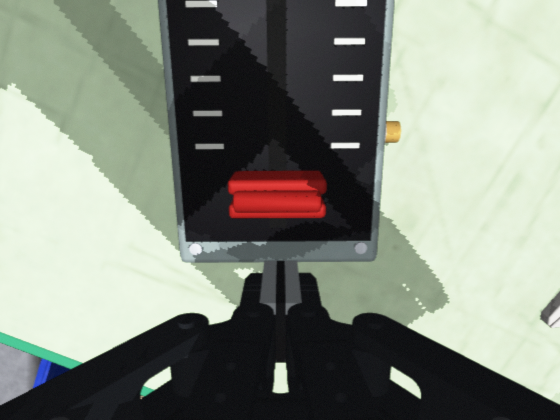

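View pics/s2.png

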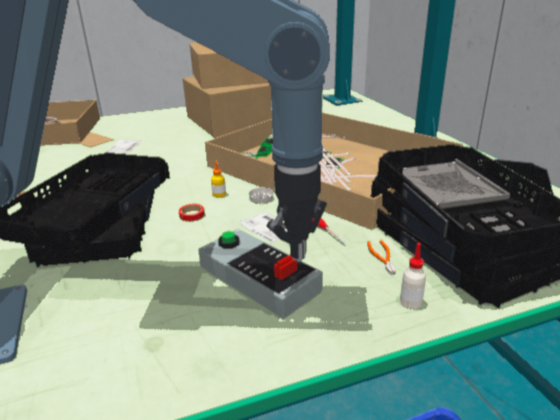

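```bash
python3 - <<'E'
from h import *
im=load('w2');H=np.array(im['hand_eye'])
for P in [(0,0,0),(0,0,-.011),(0,0,-.008),(0,.014,-.011)]:
    c=np.linalg.inv(H)@np.array([*P,1]); print(P,im['cx']+im['fx']*c[0]/c[2],im['cy']+im['fy']*c[1]/c[2])
for v in (171.5,217.5): print(bc(onz(im,278,v,.087)))
print(bc((onz(im,205.5,78,.05)+onz(im,348,77.5,.05))/2))
E
```

```text
(0, 0, 0) 279.5505442166142 278.8113116018718
(0, 0, -0.011) 279.54312294773024 254.23658345638017
(0, 0, -0.008) 279.54517604059606 261.0351781204337
(0, 0.014, -0.011) 313.8172295672703 254.23628985313377
[ 0.00059973 -0.03961836  0.087     ]
[ 0.00057779 -0.05950849  0.087     ]
[-8.97495421e-05 -6.65885139e-04  5.00000000e-02]
```

Call:
apply_moves([
  [1.2,-0.1,0,0],
  [1.2,0,0,0],
  [1.2,0,0,0],
  [0,0,0,0],
  [0,0,0,0],
])

```text
clock: 3.8
eef_pos: [0.5806, -0.1388, 0.0604]
tcp_rot: [-140.4, 89.9, 155.1]
wrist_force: [0.9, 0.0, -0.4]
width: 0.001
```

Call:
apply_moves([
  [0,0,-0.2,0],
  [0,0,-0.2,0],
  [0,0,-0.2,0],
  [0,0,-0.2,0],
  [0,0,-0.2,0],
])

```text
clock: 4.3
eef_pos: [0.5769, -0.1299, 0.0616]
tcp_rot: [35.3, 90.0, -29.3]
wrist_force: [-0.2, -1.3, -0.3]
width: -0.002
```

```bash
python3 - <<'E'
from h import *
im=grab('wrist','w3');p,R,s=pose();print(bc(p),s['wrist_force'],s['wrist_force']@BY,s['clock'])
E
```

```text
[-0.0001037  -0.07181921  0.06154294] [-0.14628675  0.95554361  0.08821949] 0.9259237891525955 4.35
```

View pics/w3.png

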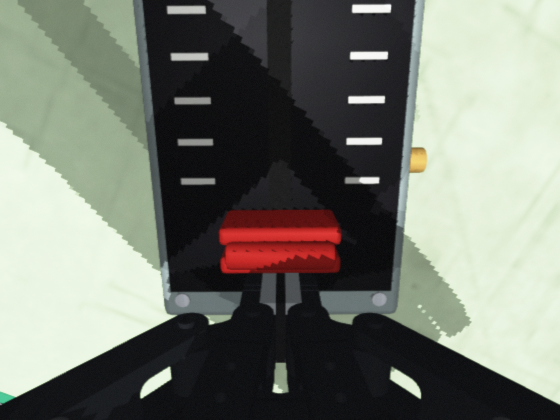

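Call:
apply_moves([
  [0,0,-0.2,0],
  [0,0,-0.2,0],
  [0,0,-0.2,0],
  [0,0,-0.2,0],
  [0,0,-0.1,0],
])

```text
clock: 4.85
eef_pos: [0.5736, -0.1229, 0.0615]
tcp_rot: [10.5, 89.9, -54.0]
wrist_force: [2.3, -5.7, -2.2]
width: -0.0
```

Call:
apply_moves([
  [0,0,-0.1,0],
  [0,0,0,0],
  [0,0,-0.1,0],
  [0,0,0,0],
  [0,0,0,0],
])

```text
clock: 5.35
eef_pos: [0.5719, -0.1196, 0.0613]
tcp_rot: [-175.2, 90.0, 120.2]
wrist_force: [0.1, -1.5, 0.6]
width: 0.001
```

```bash
cat >> h.py <<'E'
def lever(tag):
    im=grab('wrist',tag);p,R,s=pose();print('tcp',bc(p).round(4),'F',s['wrist_force'].round(2),'Fby',round(float(s['wrist_force']@BY),2),s['clock'])
    for b in blobs(im,(0,180,60),(6,255,255),400):
        x,y,w,h,a=b[0]
        if h<150 and 150<b[1][0]<400: print(b[0],'faces at z.087', bc(onz(im,280,y-.5,.087)).round(4), bc(onz(im,280,y+h-.5,.087)).round(4))
E
python3 - <<'E'
from h import *
lever('w4')
E
```

```text
tcp [-0.0002 -0.0607  0.0613] F [ 1.3  -1.15  0.24] Fby -1.6 5.4
[ 219  210  123   64 7267] faces at z.087 [-0.     -0.0237  0.087 ] [ 0.     -0.0463  0.087 ]
```

View pics/w4.png

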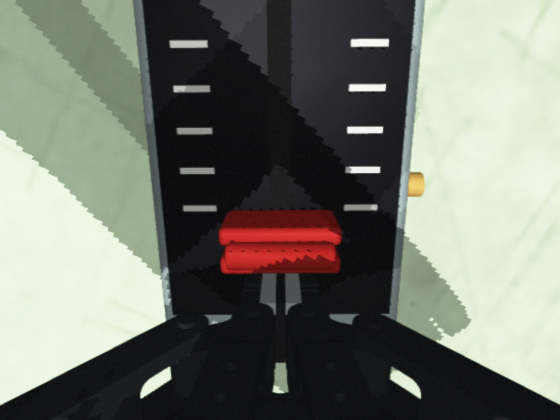

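```bash
python3 - <<'E'
from h import *
lever('w5')
im=load('w5')
print(bc((onz(im,188,89,.05)+onz(im,367.5,88.0,.05))/2),bc((onz(im,192,131,.05)+onz(im,365,130,.05))/2))
E
```

```text
tcp [-0.0002 -0.0607  0.0612] F [ 0.94 -1.17  0.16] Fby -1.46 5.45
[ 219  210  123   64 7272] faces at z.087 [ 0.     -0.0236  0.087 ] [ 0.     -0.0462  0.087 ]
[-0.00090098  0.01505748  0.05      ] [-0.00061874 -0.00095532  0.05      ]
```

View pics/w5.png

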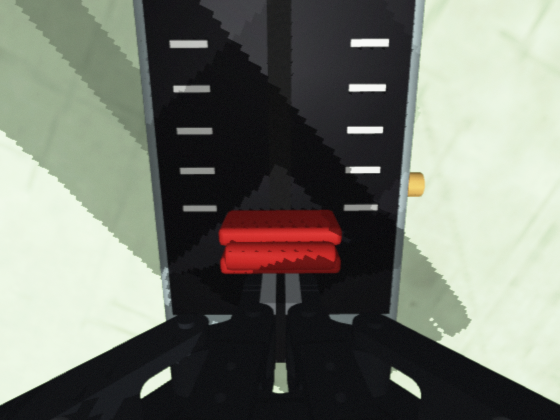

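Call:
apply_moves([
  [0,0,-0.1,0],
  [0,0,-0.1,0],
  [0,0,-0.1,0],
  [0,0,0,0],
  [0,0,0,0],
])

```text
clock: 5.95
eef_pos: [0.5705, -0.117, 0.0611]
tcp_rot: [-151.1, 90.0, 144.3]
wrist_force: [-0.1, -0.6, -0.6]
width: -0.003
```

```bash
python3 - <<'E'
from h import *
lever('w6')
E
```

```text
tcp [-0.0003 -0.0579  0.0612] F [ 0.15  0.64 -0.05] Fby 0.51 6.0
[ 218  201  125   63 7232] faces at z.087 [-0.0001 -0.0177  0.087 ] [-0.0001 -0.0396  0.087 ]
```

View pics/w6.png

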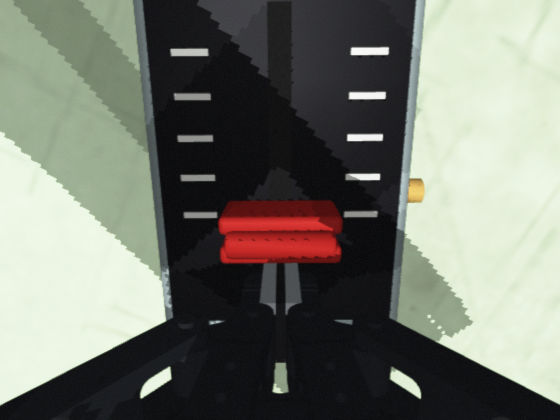

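Call:
apply_moves([
  [0,0,-0.3,0],
  [0,0,-0.3,0],
  [0,0,-0.3,0],
  [0,0,-0.2,0],
  [0,0,-0.1,0],
])

```text
clock: 6.5
eef_pos: [0.566, -0.1072, 0.0614]
tcp_rot: [5.7, 89.9, -58.8]
wrist_force: [0.8, -3.1, -1.9]
width: -0.003
```

Call:
apply_moves([
  [0,0,0,0],
  [0,0,-0.1,0],
  [0,0,0,0],
  [0,0,-0.1,0],
  [0,0,0,0],
])

```text
clock: 7.0
eef_pos: [0.5645, -0.1041, 0.0613]
tcp_rot: [-174.1, 89.9, 121.3]
wrist_force: [-0.2, -0.4, -0.8]
width: -0.001
```

```bash
python3 - <<'E'
from h import *
lever('w7')
E
```

```text
tcp [-0.0001 -0.0436  0.0613] F [ 0.29  0.15 -0.61] Fby 0.01 7.05
[ 218  210  124   64 7261] faces at z.087 [-0.     -0.0065  0.087 ] [-0.     -0.0291  0.087 ]
```

Call:
apply_moves([
  [0,0,-0.1,0],
  [0,0,-0.1,0],
  [0,0,0,0],
  [0,0,0,0],
  [0,0,0,0],
])

```text
clock: 7.55
eef_pos: [0.5639, -0.1028, 0.0613]
tcp_rot: [156.4, 90.0, 91.8]
wrist_force: [-0.3, 0.1, -0.5]
width: 0.0
```

```bash
python3 - <<'E'
from h import *
lever('w8')
E
```

```text
tcp [-0.0002 -0.0422  0.0613] F [-0.06 -0.67  0.4 ] Fby -0.59 7.6
[ 218  200  124   63 7217] faces at z.087 [ 0.     -0.0017  0.087 ] [ 0.     -0.0236  0.087 ]
```

View pics/w8.png

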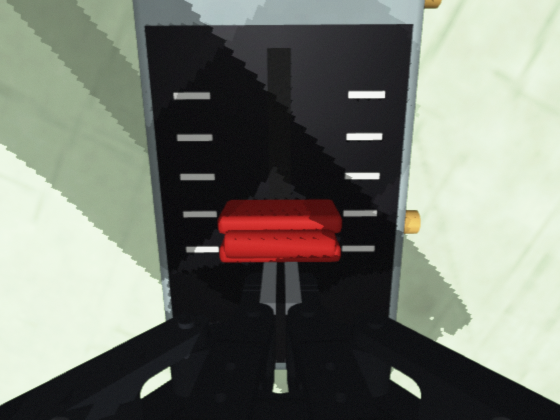

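Call:
apply_moves([
  [0,0,-0.3,0],
  [0,0,-0.3,0],
  [0,0,-0.3,0],
  [0,0,-0.2,0],
  [0,0,-0.1,0],
])

```text
clock: 8.1
eef_pos: [0.5591, -0.0928, 0.0614]
tcp_rot: [4.2, 89.9, -60.4]
wrist_force: [0.5, -5.0, -1.8]
width: -0.001
```

Call:
apply_moves([
  [0,0,-0.1,0],
  [0,0,0,0],
  [0,0,-0.1,0],
  [0,0,0,0],
  [0,0,0,0],
])

```text
clock: 8.6
eef_pos: [0.5577, -0.0897, 0.0612]
tcp_rot: [-174.0, 89.9, 121.4]
wrist_force: [0.6, -0.5, 0.1]
width: -0.001
```

```bash
python3 - <<'E'
from h import *
lever('w9')
E
```

```text
tcp [-0.0002 -0.0278  0.0613] F [0.36 0.56 0.19] Fby 0.35 8.65
[ 218  210  123   63 7212] faces at z.087 [0.     0.0095 0.087 ] [ 0.     -0.0127  0.087 ]
```

Call:
apply_moves([
  [0,0,-0.1,0],
  [0,0,-0.1,0],
  [0,0,0,0],
  [0,0,0,0],
  [0,0,0,0],
])

```text
clock: 9.15
eef_pos: [0.557, -0.0884, 0.0613]
tcp_rot: [-160.9, 90.0, 134.6]
wrist_force: [0.6, 0.0, 0.1]
width: -0.001
```

```bash
python3 - <<'E'
from h import *
lever('w10')
E
```

```text
tcp [-0.0002 -0.0262  0.0613] F [-0.25  0.9   0.27] Fby 0.92 9.2
[ 218  200  124   63 7207] faces at z.087 [-0.      0.0143  0.087 ] [-0.     -0.0076  0.087 ]
```

View pics/w10.png

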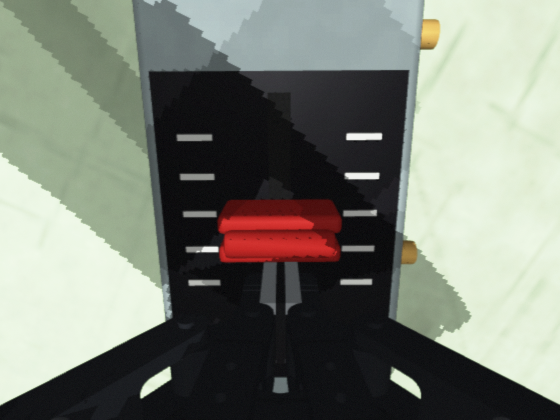

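Call:
apply_moves([
  [0,0,-0.15,0],
  [0,0,-0.15,0],
  [0,0,-0.1,0],
  [0,0,-0.05,0],
  [0,0,0,0],
])

```text
clock: 9.7
eef_pos: [0.5551, -0.0843, 0.0613]
tcp_rot: [178.4, 90.0, 113.8]
wrist_force: [-0.8, -0.6, -0.1]
width: 0.003
```

```bash
python3 - <<'E'
from h import *
lever('w11')
E
```

```text
tcp [-0.0002 -0.0216  0.0613] F [ 0.78 -0.29 -0.95] Fby -0.6 9.75
[ 218  210  123   64 7246] faces at z.087 [-0.      0.0155  0.087 ] [-0.     -0.0071  0.087 ]
```

Call:
apply_moves([
  [0,0,0.4,0],
  [-0.5,0,0.8,0],
  [-3,0,0,0],
  [-3,0,0,0],
  [-3,0,0,0],
])

```text
clock: 10.25
eef_pos: [0.5605, -0.096, 0.1576]
tcp_rot: [-20.2, 90.0, -84.8]
wrist_force: [0.1, 0.0, 0.5]
width: 0.0
```

Call:
apply_moves([
  [-4,0,-2,0],
  [-4,0,-3,0],
  [0,0,-3,0],
  [0,0,0,0],
  [0,0,0,0],
])

```text
clock: 10.75
eef_pos: [0.5261, -0.023, 0.2369]
tcp_rot: [32.4, 89.9, -32.1]
wrist_force: [-0.1, -0.3, -0.5]
width: 0.005
```

```bash
python3 - <<'E'
from h import *
lever('w12'); grab('top','t12')
E
```

```text
tcp [-0.0003  0.0457  0.2364] F [ 0.99 -0.17 -0.25] Fby -0.58 10.8
[ 254  230   52   28 1358] faces at z.087 [0.0002 0.0173 0.087 ] [ 0.0003 -0.0075  0.087 ]
```

View pics/w12.png

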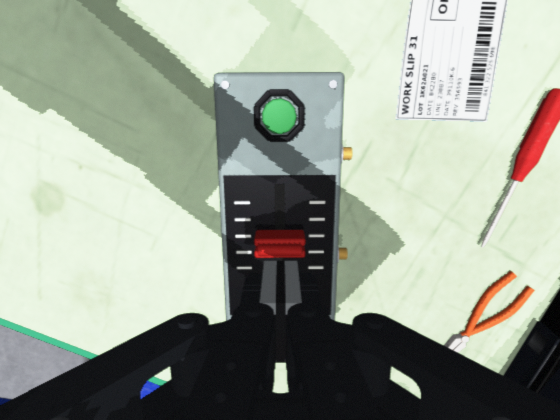

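```bash
python3 - <<'E'
from h import *
W=load('w12');T=load('top0');S=load('scene0')
for b in blobs(W,(45,90,60),(80,255,255),200): print(b[0],b[1])
r=[ray(W,279.5,115.5),ray(T,302.2,253.7),ray(S,228.5,234)]
q=tri(r);print(q,bc(q[0])); q=tri(r[:2]);print(q,bc(q[0]))
print(bc(onz(W,279.5,115.5,.073)))
E
```

```text
[262  98  35  36 963] [278.67082035 115.79958463]
[  0 318  98  42 644] [ 46.72515528 338.90062112]
(array([0.50018193, 0.03255155, 0.07261742]), [np.float64(0.0006374921993842917), np.float64(0.0010928864522526708), np.float64(0.0015936139140304431)]) [0.00032553 0.10750374 0.07261742]
(array([0.49947286, 0.03280266, 0.07479518]), [np.float64(0.0003945803545255273), np.float64(0.0003945803545255273)]) [-0.00020729  0.10803472  0.07479518]
[-0.00030542  0.10760377  0.073     ]
```

Call:
apply_moves([
  [0,0,-2,0],
  [0,0,-2,0],
  [0,0,-2.2,0],
  [3,0,0,0],
  [3,0,0,0],
])

```text
clock: 11.35
eef_pos: [0.5002, 0.0325, 0.1759]
tcp_rot: [48.3, 89.9, -16.3]
wrist_force: [0.5, -0.4, 0.2]
width: 0.001
```

Call:
apply_moves([
  [3,0,0,0],
  [3,0,0,0],
  [2.6,0,0,0],
  [0,0,0,0],
  [0,0,0,0],
])

```text
clock: 11.85
eef_pos: [0.4994, 0.0323, 0.09]
tcp_rot: [-121.1, 89.9, 174.3]
wrist_force: [0.0, -0.3, 0.3]
width: -0.003
```

```bash
python3 - <<'E'
from h import *
lever('w13')
im=load('w13')
E
```

```text
tcp [0.0003 0.1073 0.0909] F [ 0.11 -0.34 -0.11] Fby -0.35 11.9
```

View pics/w13.png

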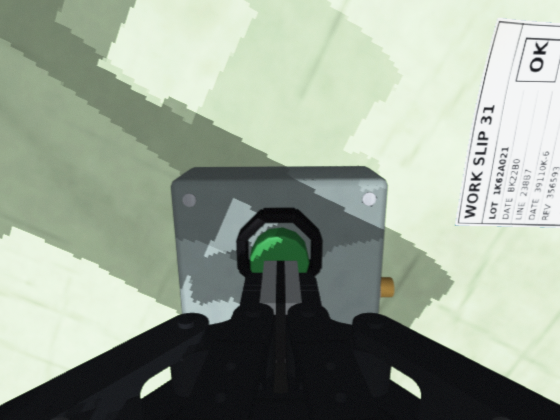

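Call:
apply_moves([
  [0.8,0,0,0],
  [0.5,0,0,0],
  [0.2,0,0,0],
  [0.1,0,0,0],
  [0.1,0,0,0],
])

```text
clock: 12.4
eef_pos: [0.4994, 0.033, 0.0734]
tcp_rot: [54.5, 90.0, -10.1]
wrist_force: [-1.2, 0.6, -0.0]
width: -0.004
```

Call:
apply_moves([
  [0.1,0,0,0],
  [0.1,0,0,0],
  [0.1,0,0,0],
  [0,0,0,0],
  [0,0,0,0],
])

```text
clock: 12.9
eef_pos: [0.4995, 0.033, 0.0705]
tcp_rot: [66.0, 90.0, 1.5]
wrist_force: [-0.5, -0.0, 2.3]
width: -0.001
```

```bash
python3 - <<'E'
from h import *
for i in range(3):
    lever('w14')
E
```

```text
tcp [-1.000e-04  1.083e-01  7.050e-02] F [ 0.66 -0.33  2.49] Fby -0.58 12.95
tcp [-1.000e-04  1.083e-01  7.050e-02] F [-0.84  0.49  3.33] Fby 0.8 13.0
tcp [-1.000e-04  1.083e-01  7.050e-02] F [-0.6   0.02  2.93] Fby 0.28 13.05
```

Call:
apply_moves([
  [0.1,0,0,0],
  [0.1,0,0,0],
  [0.1,0,0,0],
  [0,0,0,0],
  [0,0,0,0],
])

```text
clock: 13.55
eef_pos: [0.4995, 0.033, 0.0674]
tcp_rot: [68.1, 90.0, 3.5]
wrist_force: [-0.6, 0.6, 3.8]
width: 0.002
```

```bash
python3 - <<'E'
from h import *
for i in range(4):
    lever('w15')
E
```

```text
tcp [-1.000e-04  1.083e-01  6.740e-02] F [-0.28  1.61  4.98] Fby 1.57 13.6
tcp [-1.000e-04  1.083e-01  6.740e-02] F [-1.43  0.4   3.69] Fby 0.97 13.65
tcp [-1.000e-04  1.082e-01  6.740e-02] F [-0.55  1.22  3.48] Fby 1.34 13.7
tcp [-1.000e-04  1.083e-01  6.740e-02] F [0.16 0.7  4.35] Fby 0.56 13.75
```

Call:
apply_moves([
  [0.1,0,0,0],
  [0.05,0,0,0],
  [0.05,0,0,0],
  [0,0,0,0],
  [0,0,0,0],
])

```text
clock: 14.25
eef_pos: [0.4996, 0.033, 0.0668]
tcp_rot: [53.5, 89.9, -11.1]
wrist_force: [-4.7, 1.3, 16.9]
width: 0.002
```

```bash
python3 - <<'E'
from h import *
for i in range(3):
    lever('w16')
E
```

```text
tcp [-0.      0.1082  0.0668] F [-4.57  1.98 17.7 ] Fby 3.75 14.3
tcp [-0.      0.1082  0.0668] F [-4.36  1.48 17.08] Fby 3.21 14.35
tcp [-1.000e-04  1.082e-01  6.680e-02] F [-4.68  1.38 17.99] Fby 3.26 14.4
```

View pics/w16.png

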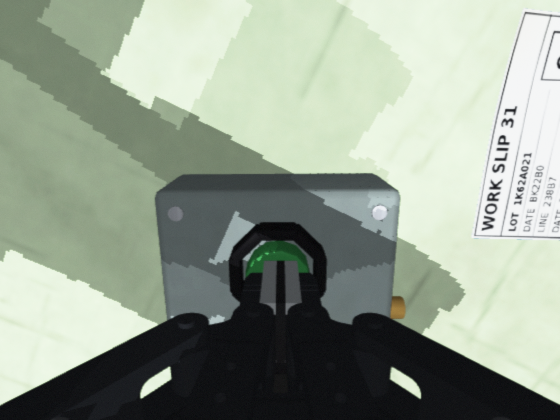

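Hit the hard stop (17 N at z = 0.0668), so the button is fully down. Release straight up.

Call:
apply_moves([
  [-0.3,0,0,0],
  [-0.5,0,0,0],
  [-1,0,0,0],
  [-2,0,0,0],
  [-3,0,0,0],
])

```text
clock: 14.9
eef_pos: [0.4976, 0.0331, 0.1326]
tcp_rot: [-121.0, 89.7, 174.4]
wrist_force: [0.2, -0.4, -0.4]
width: 0.002
```

Call:
apply_moves([
  [-4,0,2,0],
  [-4,0,3,0],
  [-2,0,3,0],
  [0,0,0,0],
  [0,0,0,0],
])

```text
clock: 15.4
eef_pos: [0.5333, -0.0397, 0.2333]
tcp_rot: [-139.4, 90.0, 156.0]
wrist_force: [0.6, 0.2, -0.7]
width: 0.0
```

```bash
python3 - <<'E'
from h import *
lever('w17'); grab('scene','s17')
im=load('w17')
cv2.imwrite('pics/w17b.png',cv2.cvtColor(cv2.resize(im['color'][60:300,160:400],(720,600))[:, :],cv2.COLOR_RGB2BGR))
c=load('s17')['color'][200:320,180:340]
cv2.imwrite('pics/s17b.png',cv2.cvtColor(cv2.resize(c,(800,600),interpolation=cv2.INTER_CUBIC),cv2.COLOR_RGB2BGR))
E
```

```text
tcp [-0.001   0.0291  0.2324] F [-0.48  1.32 -1.13] Fby 1.4 15.45
[ 254  212   53   28 1371] faces at z.087 [-0.0006  0.0158  0.087 ] [-0.0006 -0.008   0.087 ]
```

View pics/w17.png

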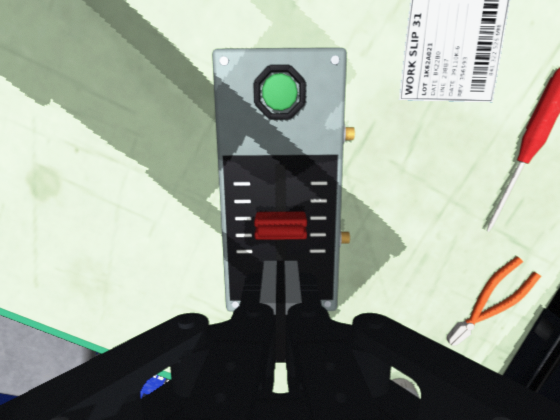

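View pics/s17b.png

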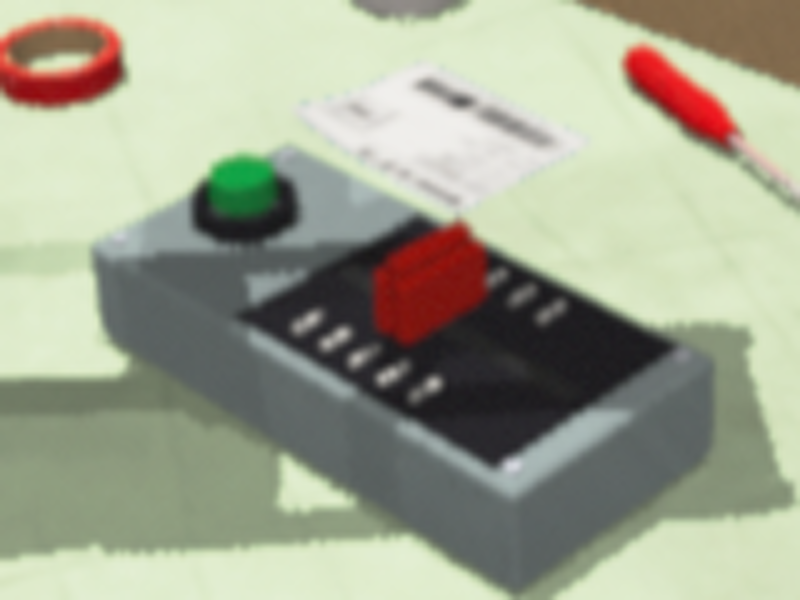

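```bash
python3 - <<'E'
from h import *
im=load('w17'); print('lever +y base',bc(onz(im,280,211.5,.052)),'-y top',bc(onz(im,280,239.5,.087)),'marks3',bc((onz(im,242.5,218,.05)+onz(im,319,217.5,.05))/2))
for b in blobs(im,(45,90,60),(80,255,255),200)[:1]: print('button',bc(onz(im,*b[1],.073)))
a=load('s17');o=load('scene0')
for n,(lo,hi) in dict(green=((50,150,40),(70,255,255)),red=((0,180,110),(5,255,255)),org=((6,180,150),(14,255,255))).items():
    for t,i in (('0',o),('17',a)): print(n,t,[b[1].round(1).tolist() for b in blobs(i,lo,hi,40)])
s=status.state();print(s['dq'].round(2),s['wrist_force'].round(2))
ticket.job_done()
E
```

```text
lever +y base [-0.00060575  0.00594077  0.052     ] -y top [-0.00060906 -0.0079517   0.087     ] marks3 [ 5.98294475e-05 -5.13080861e-04  5.00000000e-02]
button [-0.00112341  0.10771681  0.073     ]
green 0 [[271.6, 144.9], [227.9, 237.7]]
green 17 [[273.6, 144.9], [228.1, 237.5]]
red 0 [[191.4, 214.7], [315.2, 216.8], [285.1, 266.3]]
red 17 [[315.9, 217.6], [265.3, 256.2]]
org 0 [[216.4, 168.6], [379.7, 251.8]]
org 17 [[216.5, 168.7], [379.6, 251.6]]
[ 0.59  0.21  0.42 -0.12 -0.11 -0.17] [-0.1  -0.81  0.3 ]
the job is handed in; nothing more can be done
```

I pushed the lever from its free end with the shut fingertips, over the ridges to the third click. I then backed off, pressed the green button to its stop, released it and handed the job in. It took about 15.5 s of the 72 s allowed; no verdict was reported.

- **Lever:** After each click the measured position of its pushed face was 16 mm further on, which matches detents 1, 2 and 3. I then nudged it about 1 mm within its play to sit clear of the edge. My estimates of its final travel run from about 0.060 to 0.063 m. The direct image reading alone gave 0.063 m, and it is uncertain by 2–3 mm because the height of the lever's edge is not certain. The widest push force I saw was about 6 N.
- **Button:** The spring force rose to about 4 N, then jumped to 17 N at the hard stop, 6 mm below the button's top. The last scene picture shows it back out; its position in that picture moved 0.2 px from the start.
- **Box and bystanders:** The third-detent marks still measure within 1 mm of where they were, so the box has not shifted. The screwdriver, flux bottle and cutters are within about 1 px in the scene view. I did not measure the screw dish or glue bottle again. The tape roll was not picked up by the last colour mask. It shows in that last picture, but I did not compare its position. The arm came near none of them.
- **Robot at hand-in:** The arm was clear of everything, with no contact force on the wrist.

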